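Open the parcel and press the pot lid home

TASK

The parcel on the worktop has had its tape cut. Swing both of its large top flaps right back, well past upright, so that they stay leaning outward and the storage pot inside lies open to view; then press the raised side of the pot's wooden lid down, without ramming it, until the lid sits level and fully down all round. Leave the other things on the worktop where they are.

Things in the scene. Friction and masses are not known exactly. Their poses are not given: they have to be found in the camera images.
- carton: Brown cardboard carton on the worktop; it does not shift. 180 mm along its x, 220 mm along its y, 115 mm high, walls 5 mm. Origin: centre of its underside; z up, x roughly away from the robot, y roughly to the left. Two short end flaps (-x and +x ends) are already folded down outside, standing off by up to 12 mm. The two large flaps are hinged along the tops of its +y and -y walls.
- flap_left (a joint): Angle of the large flap hinged on the carton's +y (left) wall, rad: 0 = closed, level across the carton; 1.57 = upright; 2.75 = its stop, leaning far outward. 4 mm board, 176 mm along the hinge, reaching 95 mm from it. It starts part-risen (0.45 to 0.85). The crease is stiff: about 1 N at the free edge moves the flap, and it stays wherever it is left.
- flap_right (a joint): The same for the mirror-image large flap hinged on the carton's -y (right) wall.
- flap_left_edge (a point): Middle of the free edge of the left flap. At the start a gap of 45 to 95 mm runs along the middle of the carton between the two free edges.
- flap_right_edge (a point): Middle of the free edge of the right flap.
- pot: White round storage pot with a blue line, fixed in the carton at its middle (within 8 mm). Origin: centre of its underside, 5 mm above the worktop; z up. 134 mm in diameter. Flat seat for the lid 75 mm above its origin (80 mm above the worktop), with a lip 5 mm high round it, 127 mm inside diameter. Its x axis points to the orange seal tab: any direction.
- lid: Loose round wooden lid of the pot, a flat disc 120 mm in diameter, 9 mm thick, 0.1 to 0.2 kg. Origin: centre of its underside; z is the disc's axis. It starts tilted by about 0.13 rad: its +x side held up by the seal tab, its -x side on the seat. Fully down, z is vertical and its underside is 80 mm, its top 89 mm, above the worktop.
- lid_high (a point): Point on the lid's top face, 50 mm from its centre to the raised (+x) side, right above the seal tab: the best place to press.
- seal_tab (a joint): Travel of the orange seal tab under the raised side of the lid, m: 0 = standing 14 mm above the seat (start), 0.014 = pushed fully in, flush with the seat. It is 24 mm wide and sticks out about 3 mm beyond the pot's side. It is stiff (about 4 N to push it) and stays where it is left, without springing back.
- scissors: Blue-handled scissors lying at the right, 206 x 84 x 11 mm; bystander.
- mug: Grey-green mug, about 84 mm in diameter, 91 mm high; bystander at the right.
- lemon: Lemon, about 78 x 55 x 56 mm; bystander at the right.
- tin: Low red food tin, 86 mm in diameter, 40 mm high; bystander at the right.
- jar_a: Spice jar with green cap, 46 mm in diameter, 106 mm high; bystander near the left edge of the worktop.
- jar_b: Salt shaker with grey top, 44 mm in diameter, 90 mm high; bystander near the left edge of the worktop.
- flap_left_hinge (a point): Middle of the left flap's hinge line: 107.5 mm to +y of the carton's middle, 115 mm above the worktop; the line runs along the carton's x.
- flap_right_hinge (a point): Middle of the right flap's hinge line: 107.5 mm to -y of the carton's middle, 115 mm above the worktop.
There are look-alikes about, which are no part of the job. Of the things shaped like the lid, the wooden one is meant.

How it is judged:
By the outcome, as a careful person would: the job done as asked, in the order asked, and still so for the second after the job is handed in, with the robot touching nothing.
It also fails if it takes over 54 s, if anything falls off the work surface, if the arm or the gripper's body presses on something with over 40 N, if the wrist force passes 120 N, or if a joint passes its speed limit or range.

ROBOT

A 7-joint arm with a two-finger parallel gripper is mounted at the origin on a cart in front of the work surface, level with it; the furniture and walls round the work are solid. World frame = base frame: x ahead of the robot, y to its left, z up, the work surface at z = 0. Lengths are in m, angles in degrees, forces in N, time in s.
With the tool pointing down it reaches from about 0.4 to 0.925 m from the base axis. Payload 4.1 kg.
Tool frame: the origin (TCP) lies midway between the tips of the shut fingers; the grasp point (between the pads) lies 19 mm behind it (tcp_to_grasp is the distance from the TCP to the grasp point, in m); z points along the fingers, y is the line along which they close (so a half turn about z gives the same grasp; the last joint's range is limited). The gripper opens to 85 mm and grips with 20 to 120 N. Pads are 22 mm wide; open, the fingers measure 114 mm over their backs; the gripper's body (76 mm by 85 mm) begins 54 mm behind the grasp point. The pads swing forward as they close: fully open they stand 13 mm farther back than shut.
Start: joints at [63.369, 22.827, 2.584, 88.041, -1.071, 69.15, -2.905], TCP at [0.233, -0.607, 0.199] pointing down, gripper open.
Joint ranges: [-161.44, 161.44], [-28.35, 127.94], [-78.24, 83.42], [0, 140.83], [-78.03, 258.03], [13.02, 114.36], [-168.23, 168.23]. Speed limits (degrees/s): [147.25, 147.25, 180, 180, 180, 180, 180].

INTERFACE

Orientations are given as a 3x3 rotation matrix whose columns are the frame's x, y, z axes.
In Python, from workcell import * gives the robot as it stands. Calls block until the motion is done:
- move_pose(position, orientation): joint-space move of the TCP to a pose.
- move_l(position, orientation=None, velocity=0.15, max_force=None): straight line of the TCP; orientation=None keeps the orientation; velocity is the mean speed in m/s. With max_force (N) it stops when the force on the tool has changed by that much, and returns True; else False.
- set_joints(angles): joint-space move.
- gripper_to(opening, effort=None): finger opening in m; effort is the grip in N (None keeps the last); returns when the fingers have stopped.
- pause(seconds).
- solve_ik(position, orientation): joint angles nearest the present ones, or None.
- get_obs(): the state.
- camera(name): name is "side" or "top"; returns a dict with "pixels" (420x560x3 uint8, red, green, blue), "z_map" (420x560 float32, m along the optical axis (not along the pixel's ray), 0 where there is no reading), "K" (3x3 intrinsics, pixels), "R" (3x3) and "t" (3): a world point X has camera coordinates R X + t. Camera axes: x right, y down, z forward; pixel columns grow to the right and rows downward; lengths in m; the calibration is good to about 2 mm. A picture is of the moment at which its call begins.
A pose or a line that the arm cannot do raises IKError and nothing moves.
- finish_job(): hands the job in; it is judged then, once.
The state is a dict: "time": time; "q": joint angles; "joint_velocities": joint speeds; "joint_efforts": joint torques, N m; "position": TCP position; "ee_rot": TCP orientation; "wrist_force": force on the tool from outside, world axes, zero at the start; "moment": the same for the moment, N m; "width": finger opening in m; "grip_force": force on a finger pad.
Only numpy, scipy, OpenCV 4.12 (cv2) and the standard library are available. Lean on these libraries where they do the work, as an engineer would, in place of code of your own. Each camera call takes 0.05 s, during which the arm holds its last target. There are 200 camera calls.

## Working session

There is one attempt and no reset: what is moved stays moved. The work goes in short steps, each a Python script; the robot and the scene stay as the last script left them, time stands still between calls to the robot, and variables do not carry over. Pictures are saved under pics/ and viewed, at most 10 in all, crops included, and the job is handed in when it is done.

```bash
ls; mkdir -p pics; python3 - <<'E'
from workcell import *
import cv2,numpy as np
for n in("top","side"):
    c=camera(n); cv2.imwrite(f"pics/{n}0.png",c["pixels"][:,:,::-1]); np.savez(f"{n}0.npz",**c)
    print(n,c["K"],-c["R"].T@c["t"],c["R"])
print(get_obs()["time"])
E
```

```text
pics
top [[504.2567622    0.         274.85674601]
 [  0.         504.2567622  207.71180325]
 [  0.           0.           1.        ]] [-0.02785906  0.15902486  1.47086776] [[-4.82692322e-01 -8.75789827e-01  5.49105061e-04]
 [-7.94750621e-01  4.37763911e-01 -4.20397680e-01]
 [ 3.67939633e-01 -2.03359134e-01 -9.07339787e-01]]
side [[521.99656274   0.         278.44985615]
 [  0.         521.99656274 204.65450463]
 [  0.           0.           1.        ]] [0.16807533 1.04874153 1.02241353] [[-0.95479057 -0.29726808  0.0025794 ]
 [-0.18051405  0.57285261 -0.79953397]
 [ 0.23619831 -0.76385311 -0.60061533]]
0.1
```

View pics/top0.png

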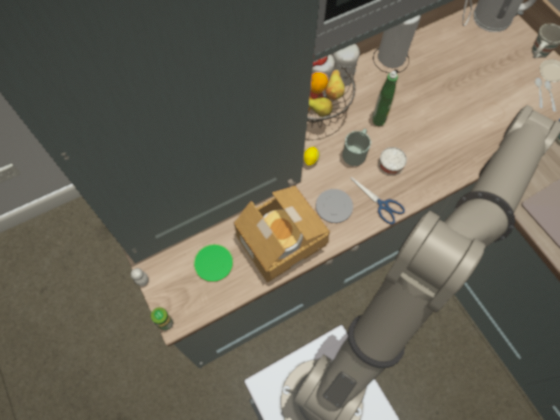

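View pics/side0.png

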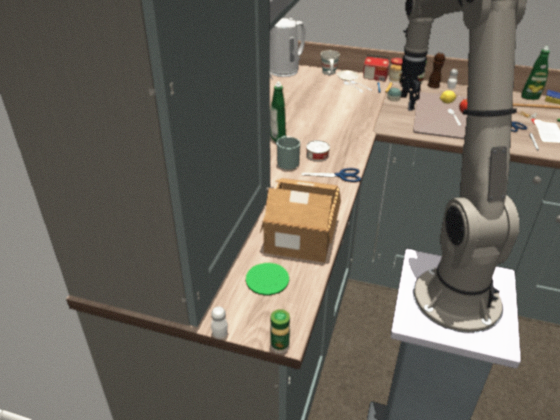

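The tops show the carton at about (282,232) in the top view and (302,220) in the side view. There are three lid-like discs in the top view: green (213,263), grey (334,205), and the wooden one inside the carton (280,232). The wooden one in the pot fits the description. I'll confirm it in an enlarged crop and measure at the same time.

```bash
cat > h.py <<'E'
import numpy as np,cv2
def cloud(c):
    z=c["z_map"]; v,u=np.mgrid[:z.shape[0],:z.shape[1]]
    p=np.stack([u,v,np.ones_like(z)],-1)@np.linalg.inv(c["K"]).T*z[...,None]
    return (p-c["t"])@c["R"]
E
python3 - <<'E'
from h import *
out=[]
for n,(u0,v0,u1,v1) in (("top",(222,175,342,285)),("side",(250,165,360,275))):
    c=dict(np.load(f"{n}0.npz")); P=cloud(c)
    im=c["pixels"][v0:v1,u0:u1,::-1]; out.append(cv2.resize(im,(400,400*im.shape[0]//im.shape[1]),interpolation=cv2.INTER_CUBIC)[:366])
    print(n); np.set_printoptions(precision=3,suppress=True)
    for v in range(v0,v1,9): print(v,' '.join('%d,%d,%d'%tuple(np.round(P[v,u]*1000)) for u in range(u0,u1,10)))
    cv2.imwrite("pics/crop0.png",np.hstack([o[:360] for o in out]))
    # surroundings: range of heights
    m=c["z_map"]>0
    Q=P[m]; s=(Q[:,0]>.2)&(Q[:,0]<1.1)&(Q[:,1]>-.4)&(Q[:,1]<.6)&(Q[:,2]>.15)
    print("high pts", s.sum(), Q[s].min(0) if s.any() else 0, Q[s].max(0) if s.any() else 0)
E
```

```text
top
175 618,-33,262 616,-61,240 618,-91,211 620,-123,179 618,-154,155 620,-189,120 612,-220,105 610,-255,79 626,-305,8 614,-336,-1 597,-364,3 582,-395,-1
184 618,-28,213 618,-57,187 618,-88,159 618,-120,129 617,-152,101 611,-184,82 610,-219,51 589,-244,63 601,-290,0 585,-319,1 569,-348,-1 554,-377,-1
193 618,-23,162 619,-53,131 617,-84,105 611,-114,86 609,-147,59 547,-149,165 538,-178,152 531,-208,136 573,-274,-3 558,-304,-5 539,-329,6 520,-354,14
202 617,-17,110 609,-45,97 610,-77,60 609,-110,29 607,-144,-1 549,-150,99 510,-162,159 501,-190,146 494,-221,128 528,-285,1 510,-312,7 492,-337,16
211 609,-8,68 610,-40,33 544,-49,150 519,-70,176 544,-113,82 521,-135,104 509,-162,99 471,-173,159 464,-203,141 456,-233,125 483,-295,8 466,-322,11
220 611,-3,1 597,-31,-2 522,-37,143 498,-58,169 477,-80,186 496,-121,102 483,-148,98 445,-158,164 437,-186,150 428,-215,135 459,-282,-2 440,-306,11
229 587,10,-6 571,-17,-6 501,-26,133 482,-49,147 458,-69,175 469,-106,106 459,-134,96 446,-161,92 408,-169,162 400,-198,146 392,-228,128 418,-294,-4
238 558,24,-2 543,-3,-3 494,-19,87 461,-37,138 440,-59,1
[... 1905 characters left out ...]
5,108 354,-193,1 384,-680,-389
237 602,-67,4 575,-79,1 522,-15,66 493,-18,71 465,-21,76 437,-26,79 409,-28,85 381,-28,92 355,-35,93 345,-153,0 383,-708,-462
246 590,-33,0 561,-39,2 523,-18,30 494,-22,34 464,-20,44 436,-25,47 408,-28,52 380,-28,59 363,-97,6 355,-243,-115 379,-709,-514
255 575,9,4 548,0,4 521,-10,2 494,-21,0 464,-23,7 435,-25,13 406,-24,22 378,-30,24 356,-63,2 384,-463,-354 378,-738,-593
264 563,42,3 533,42,11 505,36,14 482,18,4 455,9,4 429,-3,-1 401,-7,4 374,-17,3 348,-29,-1 384,-492,-429 376,-763,-671
273 546,88,15 519,82,17 495,68,11 469,60,11 445,43,2 419,34,1 392,27,3 366,17,1 342,-7,-14 384,-516,-502 388,-917,-877
high pts 68490 [ 0.367 -0.298  0.15 ] [1.1   0.302 0.787]
```

View pics/crop0.png

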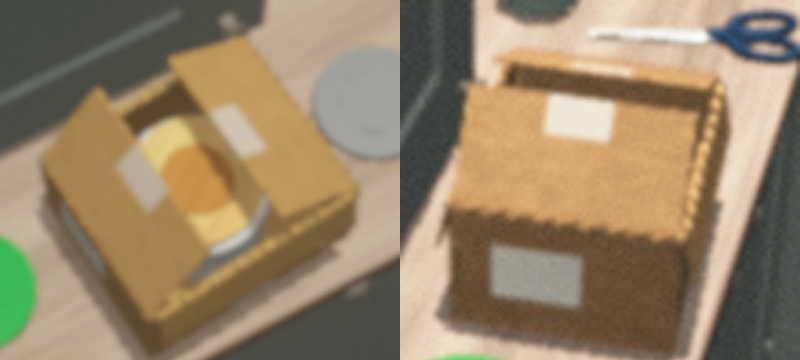

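The crop shows the wooden disc under the two risen flaps, inside the white pot, so that is the lid; the green and grey discs lying on the worktop are the look-alikes. Next I fit the flap planes and cast the corner rays onto them.

```bash
python3 - <<'E'
from h import *
np.set_printoptions(precision=4,suppress=True)
c=dict(np.load("top0.npz")); P=cloud(c); o=-c["R"].T@c["t"]
quads={"L":[(251,202),(292.5,251.5),(268.5,271),(235.5,223)],"R":[(273,193),(306.5,239),(328.5,232),(294,187)]} # edge+x,edge-x,hinge-x,hinge+x
for k,q in quads.items():
    q=np.array(q); m=np.zeros(P.shape[:2],np.uint8); s=q.mean(0)+.8*(q-q.mean(0)); cv2.fillPoly(m,[s.round().astype(int)],1)
    X=P[(m>0)&(c["z_map"]>0)]
    for _ in range(3):
        g=np.linalg.lstsq(np.c_[X[:,:2],np.ones(len(X))],X[:,2],rcond=None)[0]; r=X[:,2]-np.c_[X[:,:2],np.ones(len(X))]@g; X=X[abs(r)<2*r.std()+1e-4]
    n=np.array([-g[0],-g[1],1]); n/=np.linalg.norm(n)
    print(k,"n",n,"tilt",np.arccos(n[2]),"yaw",np.arctan2(n[0],-n[1])if k=="L" else np.arctan2(-n[0],n[1]),"std",r.std(),len(X))
    for uv in q:
        d=c["R"].T@np.linalg.inv(c["K"])@[*uv,1]; t=(g[2]+g[:2]@o[:2]-o[2])/(d[2]-g[:2]@d[:2]); print("  ",o+t*d)
    # hinge line: z=0.117 ; y at x=.45
    for x in(.40,.45,.50): print("  hinge y at x",x,(0.117-g[2]-g[0]*x)/g[1])
# front/left walls from side cloud
s=dict(np.load("side0.npz")); P=cloud(s).reshape(-1,3)
X=P[(P[:,2]>.02)&(P[:,2]<.095)&(P[:,0]>.39)&(P[:,0]<.51)&(P[:,1]>-.05)&(P[:,1]<.01)]
print("left wall y=a x+b",np.polyfit(X[:,0],X[:,1],1),np.polyval(np.polyfit(X[:,0],X[:,1],1),.45),len(X))
from workcell import *
for p in[(.45,-.13)]:
  for a in(-30,-20,0,20,30):
    for w in range(0,360,45):
        a_,w_=np.radians(a),np.radians(w)
        Rx=np.array([[1,0,0],[0,np.cos(a_),-np.sin(a_)],[0,np.sin(a_),np.cos(a_)]])
        Rz=np.array([[np.cos(w_),-np.sin(w_),0],[np.sin(w_),np.cos(w_),0],[0,0,1]])
        R=Rx@Rz@np.diag([1,-1,-1.])
        q=solve_ik([*p,.16],R); 
        if q is not None: print(a,w,np.round(q))
E
```

```text
L n [-0.0554  0.7445  0.6653] tilt 0.842900951066204 yaw -3.0672791514163142 std 0.00304233129192914 1034
   [ 0.5398 -0.0779  0.1893]
   [ 0.351  -0.1043  0.203 ]
   [ 0.3568 -0.0336  0.1244]
   [ 0.531  -0.0193  0.1229]
  hinge y at x 0.4 -0.023765349274349378
  hinge y at x 0.45 -0.020042819088028553
  hinge y at x 0.5 -0.01632028890170773
R n [ 0.0398 -0.4869  0.8725] tilt 0.5104151179039975 yaw -3.0601221667040566 std 0.0018768635675944342 761
   [ 0.5456 -0.1517  0.1645]
   [ 0.3755 -0.1643  0.1653]
   [ 0.3768 -0.2415  0.1221]
   [ 0.5513 -0.2267  0.1224]
  hinge y at x 0.4 -0.2487835286484269
  hinge y at x 0.45 -0.24470096772000852
  hinge y at x 0.5 -0.2406184067915901
left wall y=a x+b [ 0.0796 -0.0576] -0.021788241215511643 856
-30 0 [  32.   12.  -50.  119.   41.   70. -128.]
-30 45 [ 27.  11. -43. 119.  40.  68. -82.]
-30 90 [ 22.  10. -38. 119.  38.  67. -36.]
-30 135 [ 20.  10. -35. 119.  38.  67.  10.]
-30 180 [ 20.  10. -36. 119.  38.  67.  55.]
-30 225 [ 45.  17. -66. 118.  46.  74.  93.]
-30 270 [ 45.  17. -66. 118.  46.  74. 138.]
-30 315 [ -73.   22.   74.  121.
[... 767 characters left out ...]
0. -18.  67. -57.]
20 45 [ 39.  13. -17. 110. -16.  66. -15.]
20 90 [ 49.  14. -28. 109. -13.  66.  28.]
20 135 [ 51.  15. -30. 109. -12.  66.  72.]
20 180 [ 55.  15. -35. 109. -11.  66. 116.]
20 225 [ 78.  24. -66. 109.   2.  66. 147.]
20 270 [  21.   13.    4.  110.  -21.   67. -145.]
20 315 [  27.   13.   -3.  110.  -19.   67. -101.]
30 0 [ 36.  18.  -6. 107. -25.  73. -49.]
30 45 [ 44.  18. -17. 107. -22.  72.  -7.]
30 90 [ 54.  19. -28. 107. -19.  71.  34.]
30 135 [ 56.  20. -31. 107. -18.  70.  79.]
30 180 [ 59.  20. -34. 107. -17.  70. 122.]
30 225 [ -20.   38.   73.  109.  -52.   93. -155.]
30 270 [  24.   18.    8.  108.  -29.   74. -135.]
30 315 [ 31.  18.  -0. 108. -27.  73. -93.]
```

```bash
cat >> h.py <<'E'
from scipy.spatial.transform import Rotation as Ro
C=np.array([.454,-.132]); YAW=.079
def W(p): # carton frame -> world
    return [*(C+Ro.from_euler('z',YAW).as_matrix()[:2,:2]@np.array(p[:2],float)),p[2]]
def tool(a): return (Ro.from_euler('z',YAW)*Ro.from_euler('x',a,degrees=True)*Ro.from_euler('z',90,degrees=True)).as_matrix()@np.diag([1,-1,-1.])
def arc(s,f,r,off): # side, angle, radius, stand-off on the inner side
    u=np.array([-s*np.cos(f),np.sin(f)]); t=np.array([s*np.sin(f),np.cos(f)])
    y,z=np.array([s*.1075,.115])+r*u-off*t
    return W([0,y,z])
def sweep(s,f0,f1,start,a=25,r=.07):
    from workcell import move_l,move_pose,get_obs
    R=tool(s*a)
    move_pose(W([0,start[0]-s*.04,.30]),R); move_l(W([0,*start]),R,velocity=.12)
    for f in np.linspace(f0,f1,9):
        hit=move_l(arc(s,f,r,.012),R,velocity=.06,max_force=20)
        o=get_obs(); print(round(f,2),hit,np.round(o["wrist_force"],1),np.round(o["position"],3))
        if hit: return
    move_l((np.array(W([0,o_y(s),.33]))),R,velocity=.2)
def o_y(s): return s*.10
E
python3 - <<'E'
from h import *
from workcell import *
R=tool(25)
for s in(1,-1):
    print([solve_ik(arc(s,f,.07,.012),tool(s*25)) is not None for f in np.linspace(.5,2.55,6)])
gripper_to(0.0)
o=get_obs(); move_l([*o["position"][:2],.33],velocity=.2)
sweep(1,.84,2.55,(.012,.142))
c=camera("side"); cv2.imwrite("pics/side1.png",c["pixels"][:,:,::-1]); print(get_obs()["time"])
E
```

```text
[True, True, True, True, True, True]
[True, True, True, True, True, True]
0.84 False [ 0.2  0.  -0.3] [ 0.45  -0.081  0.159]
1.05 False [ 0.2 -1.2  0.1] [ 0.449 -0.07   0.17 ]
1.27 False [ 0.  -0.5  0.5] [ 0.448 -0.057  0.178]
1.48 False [ 0.3 -0.4  0.4] [ 0.447 -0.043  0.184]
1.69 False [-0.1 -0.5 -0.1] [ 0.446 -0.028  0.186]
1.91 False [-0.  -0.   0.6] [ 0.444 -0.013  0.185]
2.12 False [-0.1 -0.5 -1.1] [0.443 0.002 0.181]
2.34 False [-0.2  0.3 -0.5] [0.442 0.015 0.174]
2.55 False [-0.3 -0.7  0.4] [0.441 0.027 0.164]
10.1
```

View pics/side1.png

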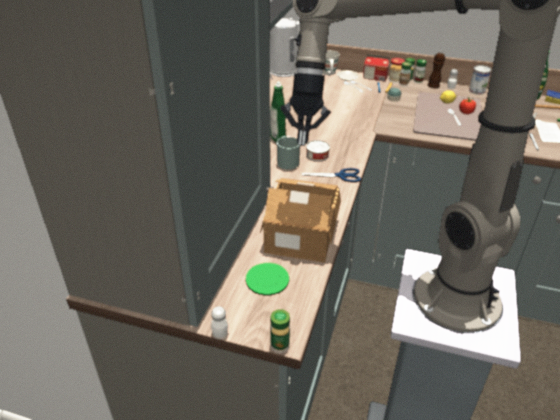

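The left flap, at about (300,215), now looks dark and shaded, and the arm is clear at (305,120). I'll check the flap's angle from depth.

```bash
cat >> h.py <<'E'
def flapview(name):
    from workcell import camera
    ims=[]
    for n,(u0,v0,u1,v1) in (("top",(222,165,362,295)),("side",(240,150,370,271))):
        c=camera(n); np.savez(f"{n}_{name}.npz",**c); P=cloud(c)
        im=c["pixels"][v0:v1,u0:u1,::-1]; ims.append(cv2.resize(im,(400,372),interpolation=cv2.INTER_CUBIC))
        Q=P[c["z_map"]>0]; Q=np.c_[(Q[:,:2]-C)@Ro.from_euler('z',YAW).as_matrix()[:2,:2],Q[:,2]]
        Q=Q[(abs(Q[:,0])<.06)&(Q[:,2]>.05)&(Q[:,2]<.24)]
        print(n,"carton y: median z [mm]")
        print(' '.join('%d:%d(%d)'%(y,1000*np.median(Q[s,2]),s.sum()) for y in range(-220,221,10) if (s:=abs(Q[:,1]*1000-y)<5).any()))
    cv2.imwrite(f"pics/{name}.png",np.hstack(ims))
E
python3 -c "
from h import *
flapview('a')"
```

```text
top carton y: median z [mm]
-110:119(40) -100:123(101) -90:129(107) -80:134(108) -70:140(111) -60:145(104) -50:151(117) -40:153(185) -30:101(225) -20:95(143) -10:95(136) 0:95(135) 10:96(140) 20:97(142) 30:97(23) 40:118(4) 50:186(156) 60:175(175) 70:164(174) 80:153(172) 90:141(169) 100:129(169) 110:102(228)
side carton y: median z [mm]
-120:89(1) -110:92(142) -100:97(148) -90:131(14) -80:137(14) -70:143(16) -60:147(13) -50:153(15) -40:158(22) -30:164(41) -20:166(30) 40:186(1) 50:186(179) 60:177(232) 70:165(235) 80:154(246) 90:142(239) 100:131(238) 110:91(924) 120:71(21)
```

View pics/a.png

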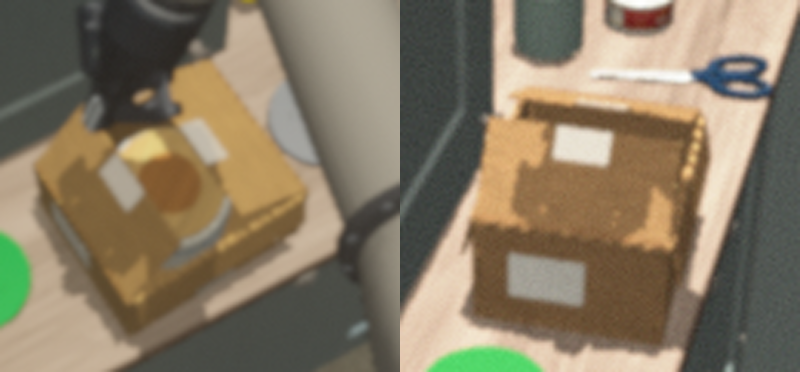

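The flap is still at its starting angle (about 0.86), so the finger either missed it or the flap came back with it. I'll check the gripper's actual state against the camera.

```bash
python3 - <<'E'
from h import *
from workcell import *
o=get_obs(); print(o["position"],o["width"],o["time"],o["ee_rot"])
np.set_printoptions(precision=3,suppress=True)
for n in("top","side"):
    c=dict(np.load(f"{n}_a.npz")); P=cloud(c)
    p=c["K"]@(c["R"]@o["position"]+c["t"]); print(n,"tcp px",p[:2]/p[2])
    Q=P[c["z_map"]>0]; Q=(Q-o["position"])@o["ee_rot"]
    for z0 in range(-120,40,20):
        s=(abs(Q[:,0])<.07)&(abs(Q[:,1])<.1)&(Q[:,2]*1000>=z0)&(Q[:,2]*1000<z0+20)
        if s.any(): print(z0,s.sum(),Q[s].min(0)[:2],Q[s].max(0)[:2])
E
```

```text
[ 0.44542772 -0.03176472  0.32900578] 0.0005495499252812534 10.2 [[-0.07134893  0.99681797 -0.03554241]
 [ 0.90305369  0.07968691  0.42207111]
 [ 0.42356034 -0.00198238 -0.90586573]]
top tcp px [249.831 215.936]
-120 213 [-0.002 -0.061] [0.021 0.06 ]
-100 169 [-0.01  -0.043] [0.018 0.043]
-80 61 [ 0.001 -0.029] [0.015 0.023]
-60 66 [-0.007 -0.015] [0.013 0.013]
-40 8 [ 0.003 -0.007] [0.013 0.004]
side tcp px [300.25  158.883]
-120 282 [-0.011 -0.06 ] [0.025 0.058]
-100 220 [-0.011 -0.045] [0.023 0.044]
-80 106 [-0.005 -0.02 ] [0.02  0.027]
-60 93 [-0.006 -0.014] [0.018 0.013]
-40 12 [-0.005 -0.007] [0.018 0.005]
```

```bash
python3 - <<'E'
from h import *
from workcell import get_obs
o=get_obs(); ims=[]
for n in("top","side"):
    c=dict(np.load(f"{n}_a.npz"))
    pr=lambda d:(lambda p:p[:2]/p[2])(c["K"]@(c["R"]@(o["position"]+o["ee_rot"]@np.array([0,0,d]))+c["t"]))
    p=pr(0); u0,v0=int(p[0])-40,int(p[1])-50
    im=cv2.resize(c["pixels"][v0:v0+75,u0:u0+80,::-1],None,fx=5,fy=5,interpolation=cv2.INTER_CUBIC)
    for d in(0,-.019,-.04,-.073):
        q=(pr(d)-[u0,v0]+.5)*5; cv2.circle(im,tuple(int(x) for x in q),3,(0,0,255),-1)
    ims.append(im)
cv2.imwrite("pics/tip.png",np.hstack(ims))
E
```

```text
(no output)
```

View pics/tip.png

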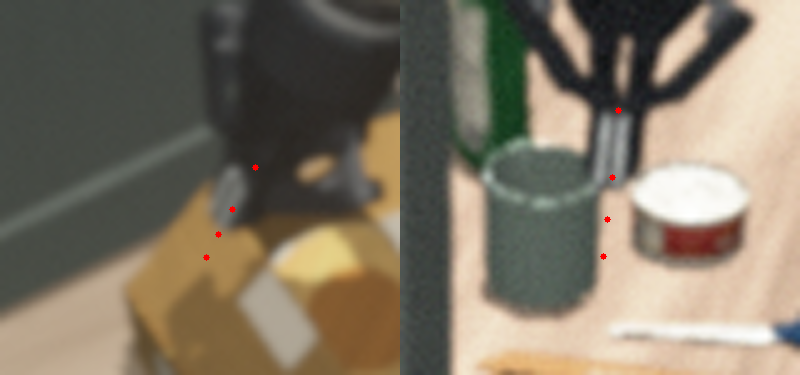

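The pictures show the shut fingertips ending short of the reported TCP: in the side crop at about (608,185) instead of (603,256), in the top crop at about (225,225) instead of (206,257). I'll triangulate the offset.

```bash
cat >> h.py <<'E'
def tri(obs): # [(cam,uv)]
    A=[];b=[]
    for c,uv in obs:
        d=c["R"].T@np.linalg.inv(c["K"])@[*uv,1]; d/=np.linalg.norm(d); M=np.eye(3)-np.outer(d,d); A.append(M); b.append(M@(-c["R"].T@c["t"]))
    x=np.linalg.lstsq(np.vstack(A),np.hstack(b),rcond=None)[0]
    return x,[np.linalg.norm(a@x-q) for a,q in zip(A,b)]
E
python3 - <<'E'
from h import *
from workcell import get_obs
o=get_obs(); obs=[]
for n,t in(("top",(225,225)),("side",(208,185))):
    c=dict(np.load(f"{n}_a.npz")); p=c["K"]@(c["R"]@o["position"]+c["t"]); p=p[:2]/p[2]
    obs.append((c,(int(p[0])-40+t[0]/5-.5,int(p[1])-50+t[1]/5-.5)))
x,e=tri(obs); print(x,e,"world off",x-o["position"],"tool off",o["ee_rot"].T@(x-o["position"]))
E
```

```text
[ 0.44467606 -0.0418367   0.36356516] [np.float64(0.0025611938642275513), np.float64(0.0025611938642284616)] world off [-0.00075166 -0.01007198  0.03455937] tool off [ 0.00559607 -0.00162038 -0.03553053]
```

The tips sit about 35 mm behind the reported TCP along the tool axis, which explains the miss. I'll correct for it, guard the descent by force, and sweep again.

```bash
cat >> h.py <<'E'
SHORT=.035
def sweep(s,f0,f1,start,a=25,r=.07,n=9):
    from workcell import move_l,move_pose,get_obs
    R=tool(s*a); k=SHORT*R[:,2]
    move_pose(np.array(W([0,start[0]-s*.04,.32]))+k,R)
    if move_l(np.array(W([0,*start]))+k,R,velocity=.12,max_force=5): print("touched",get_obs()["position"]-k); return False
    for f in np.linspace(f0,f1,n):
        hit=move_l(np.array(arc(s,f,r,.012))+k,R,velocity=.06,max_force=15)
        o=get_obs(); print(round(f,2),hit,np.round(o["wrist_force"],1),np.round(o["position"]-k,3))
        if hit: return False
    move_l(np.array(W([0,s*.08,.33])),R,velocity=.2)
    return True
E
python3 - <<'E'
from h import *
from workcell import *
print(sweep(1,.84,2.55,(.012,.145)))
print(get_obs()["time"]); flapview('b')
E
```

```text
0.84 False [ 0.5  0.3 -0.4] [ 0.45  -0.08   0.159]
1.05 False [ 0.7 -1.3  0.3] [ 0.449 -0.069  0.17 ]
1.27 False [-0.5 -0.4  0.4] [ 0.448 -0.057  0.179]
1.48 False [ 0.5 -0.4 -0.2] [ 0.447 -0.042  0.184]
1.69 False [-0.4 -0.3  0.2] [ 0.446 -0.027  0.186]
1.91 False [-0.5  0.7  0.8] [ 0.444 -0.012  0.185]
2.12 False [-0.5  0.6  0. ] [0.443 0.002 0.181]
2.34 False [ 0.6  0.3 -0.3] [0.442 0.016 0.174]
2.55 False [-0.2  0.9 -0.4] [0.441 0.027 0.164]
True
17.7
top carton y: median z [mm]
-110:120(37) -100:124(106) -90:129(104) -80:134(105) -70:140(104) -60:145(100) -50:152(100) -40:152(187) -30:103(240) -20:95(141) -10:95(138) 0:95(133) 10:95(137) 20:97(146) 30:98(141) 40:97(142) 50:96(125) 60:82(112) 70:72(31) 110:117(120) 120:125(124) 130:133(124) 140:141(124) 150:148(138) 160:158(128) 170:166(140) 180:172(133)
side carton y: median z [mm]
-110:80(256) -100:85(273) -90:131(20) -80:137(11) -70:141(18) -60:146(22) -50:96(52) -40:97(81) -30:101(107) -20:99(101) -10:96(78) 0:98(78) 10:98(99) 20:97(89) 30:98(109) 40:96(141) 50:91(159) 60:88(94) 70:88(16) 100:101(10) 110:82(710) 120:86(18) 130:136(5) 140:141(1) 150:150(4) 160:158(5) 170:166(3) 180:174(69) 190:177(11)
```

The left flap now leans outward at about 2.45 rad. The right flap is next.

```bash
python3 - <<'E'
from h import *
from workcell import *
print(sweep(-1,.55,2.55,(.015,.138)))
move_pose(W([-.05,.0,.36]),tool(0))
print(get_obs()["time"]); flapview('c')
E
```

```text
0.55 False [ 0.2  0.4 -0.3] [ 0.457 -0.174  0.141]
0.8 False [-0.3 -0.7 -0.8] [ 0.458 -0.182  0.157]
1.05 False [0.4 0.3 0.2] [ 0.459 -0.194  0.17 ]
1.3 False [ 0.6  0.1 -0.6] [ 0.46  -0.209  0.179]
1.55 False [0.  0.7 0.3] [ 0.461 -0.226  0.185]
1.8 False [-0.7 -0.1  0.4] [ 0.463 -0.244  0.186]
2.05 False [-0.6  0.1  0.3] [ 0.464 -0.261  0.183]
2.3 False [-0.3 -0.6  0.2] [ 0.465 -0.277  0.175]
2.55 False [0.6 0.4 0.8] [ 0.466 -0.291  0.164]
True
26.7
top carton y: median z [mm]
-110:64(10) -100:61(7) -70:79(1) -60:86(41) -50:91(83) -40:93(100) -30:94(118) -20:94(136) -10:94(135) 0:95(133) 10:95(143) 20:97(140) 30:98(137) 40:98(141) 50:95(126) 60:82(105) 70:72(37) 100:112(3) 110:116(116) 120:125(121) 130:133(124) 140:141(136) 150:149(130) 160:157(132) 170:165(133) 180:172(136)
side carton y: median z [mm]
-190:171(2) -180:173(91) -170:167(153) -160:159(145) -150:152(159) -140:143(158) -130:135(149) -120:127(157) -110:95(470) -100:90(293) -90:80(1) -60:92(11) -50:94(37) -40:97(55) -30:96(64) -20:97(79) -10:96(80) 0:97(77) 10:98(85) 20:97(93) 30:99(110) 40:93(136) 50:90(157) 60:93(102) 70:87(14) 100:91(17) 110:82(704) 120:81(19) 130:135(5) 140:144(4) 150:151(4) 160:162(3) 170:166(3) 180:174(76) 190:177(4)
```

View pics/c.png

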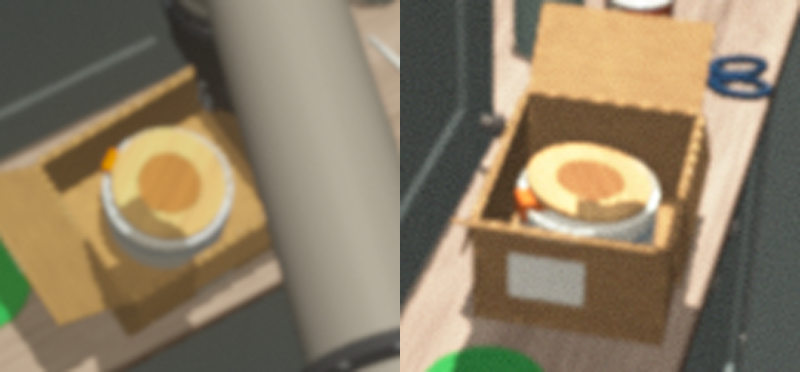

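Both flaps are open. The lid is tilted, and the orange tab shows at the top crop's (110,160) and the side crop's (526,200). I'll locate the lid disc and tab from masks and the lid plane.

```bash
cat >> h.py <<'E'
def lid(name,live=False):
    from workcell import camera
    for n,roi in(("top",(250,205,310,262)),("side",(270,185,330,235))):
        c=camera(n) if live else dict(np.load(f"{n}_{name}.npz")); P=cloud(c); hsv=cv2.cvtColor(c["pixels"],cv2.COLOR_RGB2HSV)
        Q=P.copy(); Q[...,:2]-=C
        m=(np.hypot(Q[...,0],Q[...,1])<.062)&(P[...,2]>.075)&(P[...,2]<.12)&(c["z_map"]>0)&(hsv[...,1]>70)
        X=P[m]
        for _ in range(4):
            A=np.c_[X[:,:2]-C,np.ones(len(X))]; g=np.linalg.lstsq(A,X[:,2],rcond=None)[0]; r=X[:,2]-A@g; X=X[abs(r)<2*r.std()+5e-4]
        # disc outline by colour, rays to its plane
        w=m.astype(np.uint8); k,lab,st,ce=cv2.connectedComponentsWithStats(w); i=1+np.argmax(st[1:,4])
        cnt=max(cv2.findContours((lab==i).astype(np.uint8),0,2)[0],key=len)
        (u,v),ax,_=cv2.fitEllipse(cv2.convexHull(cnt)); o=-c["R"].T@c["t"]; d=c["R"].T@np.linalg.inv(c["K"])@[u,v,1]
        t=(g[2]+g[:2]@(o[:2]-C)-o[2])/(d[2]-g[:2]@d[:2]); ctr=o+t*d
        print(n,"slope",np.round(np.hypot(*g[:2]),3),"dir",np.round(np.degrees(np.arctan2(g[1],g[0]))),"z0",g[2].round(4),"std",r.std().round(4),"disc ctr",ctr.round(4),np.round(ax,1),len(X))
        h,s,vv=cv2.split(hsv); om=(h>8)&(h<=14)&(s>215)&(vv>180); roiM=np.zeros_like(om); roiM[roi[1]:roi[3],roi[0]:roi[2]]=1; om&=roiM
        y,x=np.nonzero(om); print("  orange",len(x),x.mean() if len(x) else 0,y.mean() if len(x) else 0, P[om&(c["z_map"]>0)].mean(0).round(4) if len(x) else 0)
E
python3 -c "
from h import *
lid('c')"
```

```text
top slope 0.133 dir 42.0 z0 0.0963 std 0.0027 disc ctr [ 0.4588 -0.13    0.0969] [37.4 38.9] 1064
  orange 0 0 0 0
side slope 0.135 dir 35.0 z0 0.0979 std 0.0018 disc ctr [ 0.453  -0.1258  0.0983] [25.  32.2] 566
  orange 0 0 0 0
```

```bash
python3 - <<'E'
from h import *
from workcell import *
obs=[(dict(np.load("top_c.npz")),(260.5,221)),(dict(np.load("side_c.npz")),(240+126*.325,150+200*.325))]
x,e=tri(obs); c=np.array([.456,-.129]); th=np.arctan2(*(x[:2]-c)[::-1]); print("tab",x,e,np.degrees(th),np.hypot(*(x[:2]-c)))
a=np.radians(.5*np.degrees(th)+.5*39); p=c+.048*np.array([np.cos(a),np.sin(a)]); print(p)
R=tool(0)
move_pose([*p,.20],R); move_l([*p,.125-SHORT],R,velocity=.12,max_force=5)
print("above",get_obs()["position"])
hit=move_l([*p,.084-SHORT],R,velocity=.02,max_force=12)
o=get_obs(); print(hit,o["position"],o["position"][2]+SHORT,o["wrist_force"],o["time"])
E
```

```text
tab [ 0.51371871 -0.09181207  0.0901049 ] [np.float64(0.0007013087518417056), np.float64(0.0007013087518414939)] 32.793519929998666 0.06866142938181011
[ 0.49488359 -0.10085633]
above [ 0.49568304 -0.10099587  0.09080985]
True [ 0.4960351  -0.10012452  0.05628274] 0.09128273546708812 [-1.41801925  0.60623356  4.4069342 ] 30.175
```

```bash
python3 - <<'E'
from h import *
from workcell import *
p=get_obs()["position"]; 
for k in range(3):
    hit=move_l([p[0],p[1],p[2]-.002*(k+1)],velocity=.01,max_force=12); o=get_obs(); print(hit,o["position"][2]+SHORT,o["wrist_force"])
    if hit: break
move_l([p[0],p[1],.20],velocity=.15); move_pose([.38,-.36,.36],tool(0))
print(get_obs()["time"]); lid('d',True); flapview('d')
E
```

```text
True 0.09130036431600405 [-1.1463626  -0.77554671  3.37003411]
32.7333
top slope 0.007 dir 23.0 z0 0.0897 std 0.0025 disc ctr [ 0.4591 -0.1308  0.0898] [36. 39.] 1031
  orange 0 0 0 0
side slope 0.009 dir 35.0 z0 0.0911 std 0.0018 disc ctr [ 0.4587 -0.126   0.0912] [26.2 36.4] 566
  orange 0 0 0 0
top carton y: median z [mm]
-180:172(123) -170:166(162) -160:157(162) -150:149(166) -140:142(162) -130:133(161) -120:126(156) -110:113(256) -100:86(143) -70:84(1) -60:85(48) -50:88(86) -40:88(106) -30:89(113) -20:89(130) -10:89(133) 0:88(135) 10:88(137) 20:88(136) 30:89(131) 40:88(129) 50:86(122) 60:82(98) 70:74(33) 100:111(3) 110:118(120) 120:125(121) 130:133(120) 140:141(124) 150:149(132) 160:157(137) 170:165(129) 180:172(134)
side carton y: median z [mm]
-190:172(2) -180:173(90) -170:167(151) -160:159(159) -150:151(148) -140:143(154) -130:135(156) -120:127(151) -110:95(437) -100:88(341) -70:84(2) -60:88(20) -50:90(43) -40:90(52) -30:91(72) -20:91(75) -10:91(89) 0:90(86) 10:91(100) 20:90(94) 30:90(105) 40:90(107) 50:88(112) 60:86(83) 70:88(14) 100:113(19) 110:81(702) 120:79(21) 130:136(4) 140:143(4) 150:152(3) 160:158(4) 170:170(5) 180:174(69) 190:177(8)
```

View pics/d.png

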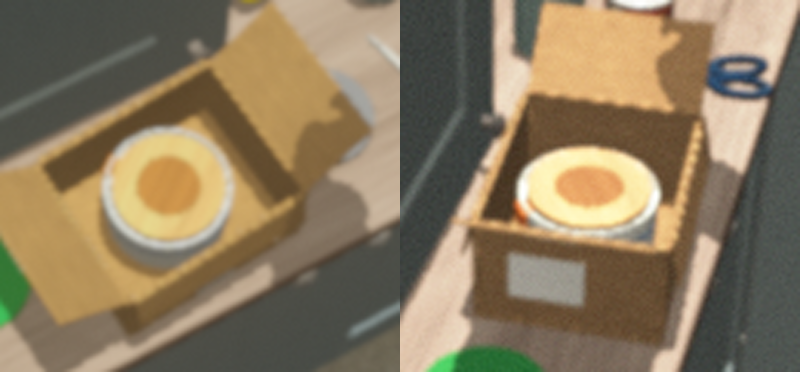

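Both views leave a slope of about 0.008 toward the tab, so the tab may be about 1 mm proud. I'll give it one slow, slightly firmer press.

```bash
python3 - <<'E'
from h import *
from workcell import *
p=[.4955,-.1003]; R=tool(0)
move_pose([*p,.17],R); move_l([*p,.097-SHORT],R,velocity=.12,max_force=5)
hit=move_l([*p,.080-SHORT],R,velocity=.012,max_force=22); o=get_obs(); print(hit,o["position"][2]+SHORT,o["wrist_force"])
move_l([*p,.18],velocity=.15); move_pose([.38,-.36,.36],R)
print(get_obs()["time"]); lid('e',True); lid('e',True)
E
```

```text
True 0.09130465895684486 [-1.32519026 -0.17886183  5.15589689]
38.2667
top slope 0.006 dir 54.0 z0 0.0894 std 0.0026 disc ctr [ 0.4593 -0.1309  0.0895] [36.1 38.9] 1038
  orange 0 0 0 0
side slope 0.003 dir 139.0 z0 0.0913 std 0.0018 disc ctr [ 0.4581 -0.1259  0.0913] [25.9 37. ] 578
  orange 0 0 0 0
top slope 0.002 dir 96.0 z0 0.0896 std 0.0026 disc ctr [ 0.4595 -0.1308  0.0896] [36.3 38.9] 1042
  orange 0 0 0 0
side slope 0.004 dir 51.0 z0 0.0914 std 0.002 disc ctr [ 0.4584 -0.126   0.0914] [26.1 36.7] 578
  orange 0 0 0 0
```

The firmer press stopped hard at the same height, the remaining slope is within noise, and the lid is level and down. I'll hand it in.

```bash
python3 -c "
from workcell import *
print(finish_job())"
```

```text
the job is handed in; nothing more can be done
None
```

The job is handed in, about 38 s into the 54 s limit: both flaps lean outward at about 2.45 rad, and the wooden lid is pressed down, measuring level and seated in both views. The fingertips turned out about 35 mm short of the reported TCP, so the first left-flap sweep missed; I corrected for it after that. I didn't measure the other items again afterwards.

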